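# Cure three painted tiles with the hold-to-run lamp dial

## Task

Line up the three painted tiles in an even row on the curing bed, each lying flat and squarely on one of the three white marked rectangles (any tile on any rectangle). Then, leaving the tiles alone, use the gripper fingers to turn the lamp control's spring-return dial clockwise (push or pinch its brass post), past the first two clicks to the third, and hold it there: it springs back if released, so finish with the fingers still holding it at the third click. Leave the jar, the mug and the palette where they stand.

Things in the scene. Friction and masses are not known exactly. Their poses are not given: they have to be found in the camera images.
- bed: fixed curing bed: grey plate 280 x 280 mm, 10 mm thick (top surface at z = 10 mm), with a dark lamp bar 22 mm deep, 36 mm high (above the desk) along its far (+x) edge, its inner face 118 mm from the centre. Origin at the centre of the underside, x towards the lamp bar, y along the row, z up
- spot1 (a point): centre of the leftmost (+y) white marked rectangle, on the bed's top surface. The white area is 56 mm (along the bed's x) x 40 mm with a 2 mm dark outline, flat printing only; the three rectangles stand side by side along the bed's y, 85 mm between centres. Axes as the bed's
- spot2 (a point): centre of the middle white marked rectangle, on the bed's top surface. The white area is 56 mm (along the bed's x) x 40 mm with a 2 mm dark outline, flat printing only; the three rectangles stand side by side along the bed's y, 85 mm between centres. Axes as the bed's
- spot3 (a point): centre of the rightmost (-y) white marked rectangle, on the bed's top surface. The white area is 56 mm (along the bed's x) x 40 mm with a 2 mm dark outline, flat printing only; the three rectangles stand side by side along the bed's y, 85 mm between centres. Axes as the bed's
- tile1: loose rectangular wooden tile, 56 mm long (its x) x 40 mm wide (its y) x 14 mm thick, blue painted top face, about 40 g; origin at the centre of its underside, z up. Starts flat on the bed, out of line and askew; a half turn makes no difference and any tile may go on any rectangle
- tile2: loose rectangular wooden tile, 56 mm long (its x) x 40 mm wide (its y) x 14 mm thick, yellow painted top face, about 40 g; origin at the centre of its underside, z up. Starts flat on the bed, out of line and askew; a half turn makes no difference and any tile may go on any rectangle
- tile3: loose rectangular wooden tile, 56 mm long (its x) x 40 mm wide (its y) x 14 mm thick, red painted top face, about 40 g; origin at the centre of its underside, z up. Starts flat on the bed, out of line and askew; a half turn makes no difference and any tile may go on any rectangle
- control: fixed white lamp-control box, 150 x 150 x 50 mm, with a black dial on its top; origin at the centre of its underside, front towards its -x, z up. Printed on its top round the dial, on the front side: a red dot at the rest position, then clockwise one, two and three black dots at the first, second and third click. Bed and control box may stand either way round (one left, one right)
- dial_axis (a point): point on the dial's vertical turning axis, at the top face of the dial (64 mm above the desk); the dial is a black disc of 110 mm diameter, 12 mm thick, with a white pointer line towards the post
- dial: the turning dial itself (disc and post); origin on its axis, 50 mm above the desk, z up
- post (a point): foot centre of the upright round brass post on the dial, 16 mm diameter, 38 mm tall, 42 mm from the dial's axis; this point lies on the dial's top face (64 mm above the desk), its top 102 mm above the desk. It turns with the dial. At rest it stands at the front right of the dial (as seen by the robot), and it sweeps clockwise seen from above, along the dial's front edge, to the front left
- dial_turn (a joint): angle of the dial in rad: 0 at rest, grows clockwise seen from above; clicks at 0.4, 0.8 and 1.2, end stop at 1.28 just past the third. A spring always drives it back to 0, from every click: about 3.5 N at the post near rest, 9 N at the third click, with a ripple of about 2 N at each click
- jar: bystander: small amber jar with a black cap, 54 mm diameter, 65 mm tall; origin at the centre of its underside
- mug: bystander: white mug, 76 mm diameter, 85 mm tall, handle at its +y; origin at the centre of its underside
- palette: bystander: plywood paint palette lying flat beyond the bed, about 120 x 195 x 7 mm; origin at about the middle of its underside

How it is judged:
By the outcome, as a careful person would: the job done as asked, in the order asked, and still so for the second after the job is handed in, while the arm keeps its last pose, push and grip.
It also fails if it takes over 64 s, if anything falls off the work surface, if the arm or the gripper's body presses on something with over 40 N, if the wrist force passes 120 N, or if a joint passes its speed limit or range.

## Robot

A 6-joint arm with a two-finger parallel gripper is mounted at the origin on the work surface. World frame = base frame: x ahead of the robot, y to its left, z up, the work surface at z = 0. Lengths are in mm, angles in rad, forces in N, time in s.
With the tool pointing down it reaches from about 350 to 850 mm from the base axis. Payload 8.1 kg.
Tool frame: the origin (TCP) lies midway between the tips of the shut fingers; the grasp point (between the pads) lies 19 mm behind it; z points along the fingers, y is the line along which they close (so a half turn about z gives the same grasp; the last joint's range is limited). The gripper opens to 93 mm and grips with 3 to 60 N. Pads are 15 mm wide; open, the fingers measure 128 mm over their backs; the gripper's body (75 mm by 188 mm) begins 65 mm behind the grasp point.
Start: joints at [-1.185, 0.13, 1.488, -0, 1.523, -0.085], TCP at [272.179, -534.718, 218.635] pointing down, gripper open.
Joint ranges: [-2.96, 2.96], [-0.89, 2.26], [0.02, 2.5], [-1.34, 4.48], [0, 2.73], [-2.66, 2.66]. Speed limits (rad/s): [2.39, 2.39, 2.79, 3.14, 3.14, 3.14].

## Interface

Orientations are given as a unit quaternion [w, x, y, z].
In Python, from station import manip gives the robot as it stands.
- The arm moves only by the shell command python3 inch.py 'ROWS' [OPENING]. ROWS is rows parted by semicolons, their numbers by spaces, 1 to 8 of them, each of 6 numbers: dx, dy, dz in mm, then a rotation vector rx, ry, rz in rad; each row is the pose to reach, as a shift and turn from the pose commanded when the command began, along the tool's axes at that moment; what a row does not reach only later rows make up. A row lasts 1/8 s, in which the tool goes at most 62.5 mm and 0.188 rad, less where a joint would pass 70% of its speed; a pose out of reach is approached as far as the arm can. OPENING is the finger opening in mm, set as the command begins (- or left out keeps the last). The fingers move at their own pace and stop on an object; the grip force is fixed at half the most. Time passes only in rows, so rows that do not move let the fingers close. It prints the time, the measured TCP pose, the force, the opening and the grip force at its end.
- manip.observe(): the state, without advancing time (a new reading comes with each control period).
- manip.grab_frame(name): name is "scene" or "top"; returns a dict with "pixels" (480x640x3 uint8, red, green, blue), "vertical_fov" (degrees; the focal length in pixels is half the picture's height over the tangent of half this angle, whatever the lens; pixels are square), "cx", "cy" (the principal point, pixels), "extrinsics" (4x4, takes a point from camera to world coordinates). Camera axes: x right, y down, z forward; pixel columns grow to the right and rows downward; lengths in mm; the calibration is good to about 2 mm. A picture is of the moment at which its call begins. There is no depth.
- manip.sign_off(): hands the job in; it is judged then, once.
The state is a dict: "t": time; "qpos": joint angles; "joint_vel": joint speeds; "effort": joint torques, N m; "eef_pos": TCP position; "ee_rot": TCP orientation; "contact_force": force on the tool from outside, world axes, zero at the start; "ft_torque": the same for the moment, N m; "grip_width": finger opening in mm; "grip_force": force on a finger pad.
Only numpy, scipy, OpenCV 4.12 (cv2) and the standard library are available. Lean on these libraries where they do the work, as an engineer would, in place of code of your own. Each camera call takes 0.05 s, during which the arm holds its last target. There are 200 camera calls.

## Working session

There is one attempt and no reset: what is moved stays moved. The work goes in short steps, Python scripts to look and compute and a shell command to move; the robot and the scene stay as the last step left them, time stands still between calls to the robot, and variables do not carry over. Pictures are saved under pics/ and viewed, at most 10 in all, crops included, and the job is handed in when it is done.

```bash
ls; mkdir -p pics; python3 - <<'E'
from station import manip
import cv2
for n in("scene","top"):
    f=manip.grab_frame(n); cv2.imwrite(f"pics/{n}0.png",f["pixels"][:,:,::-1]); print(n,f["vertical_fov"],f["cx"],f["cy"],f["extrinsics"])
print(manip.observe())
E
```

```text
inch.py
pics
station.py
scene 55.61335843661918 312.54892341788695 240.8405415996442 [[ 1.66514074e-01  6.26273064e-01 -7.61613493e-01  1.42191158e+03]
 [ 9.85818086e-01 -8.93840357e-02  1.42032373e-01 -1.62753610e+02]
 [ 2.08749620e-02 -7.74462745e-01 -6.32275013e-01  7.30749793e+02]
 [ 0.00000000e+00  0.00000000e+00  0.00000000e+00  1.00000000e+00]]
top 50.22066502101028 322.8655551482494 233.37308983491326 [[ 1.06848747e-02 -9.93615596e-01  1.12311531e-01  4.96298815e+02]
 [-9.99797048e-01 -8.69731382e-03  1.81719497e-02 -1.85675256e+01]
 [-1.70791240e-02 -1.12482902e-01 -9.93506870e-01  1.26389921e+03]
 [ 0.00000000e+00  0.00000000e+00  0.00000000e+00  1.00000000e+00]]
{'t': 0.1, 'qpos': array([-1.18540095e+00,  1.31088543e-01,  1.48918303e+00, -3.32274895e-05,
        1.52302017e+00, -8.53842762e-02]), 'joint_vel': array([-3.52979450e-04, -2.13311372e-03, -2.65205984e-03, -1.38097619e-03,
       -1.75295046e-04,  5.82301844e-05]), 'effort': array([ 1.30851364e-03, -5.61342287e+01, -4.93095732e+01,  7.70197925e-02,
        2.90865137e-02, -4.41949760e-05]), 'eef_pos': array([ 271.9661967 , -534.22804465,  217.68368199]), 'ee_rot': array([-8.37526679e-04,  9.72422959e-01,  2.33222782e-01, -1.43367105e-04]), 'contact_force': array([ 0.42410291, -0.01719761,  0.27204575]), 'ft_torque': array([-0.01430772, -0.00018324,  0.02374471]), 'grip_force': 0.0, 'grip_width': 93.2581595349867}
```
View pics/top0.png

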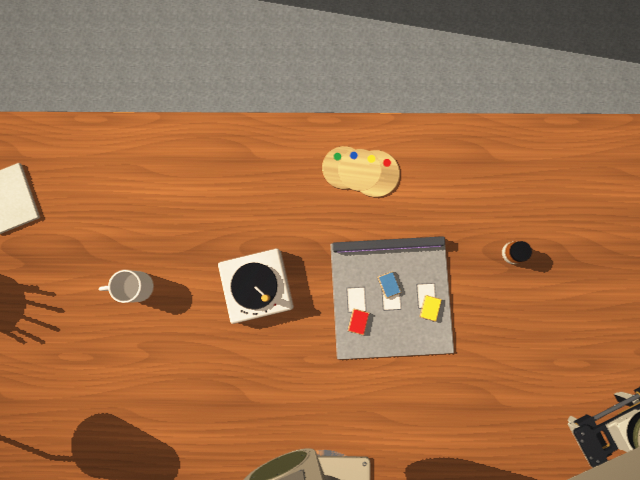

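View pics/scene0.png

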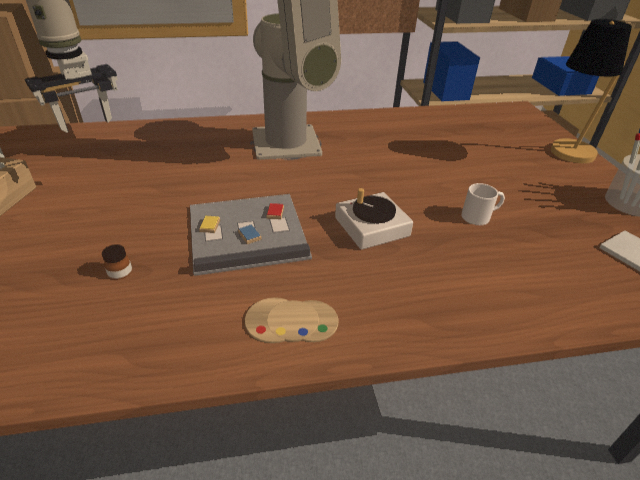

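```bash
cat > h.py <<'E'
import numpy as np,cv2
from station import manip
def grab(n):
    f=manip.grab_frame(n); f["F"]=240/np.tan(np.radians(f["vertical_fov"]/2)); return f
def ray(f,p,z):
    p=np.atleast_2d(p).astype(float); E=f["extrinsics"]
    d=np.c_[(p[:,0]-f["cx"])/f["F"],(p[:,1]-f["cy"])/f["F"],np.ones(len(p))]@E[:3,:3].T
    o=E[:3,3]; return (o+d*((z-o[2])/d[:,2])[:,None])[:,:2]
def proj(f,P):
    E=f["extrinsics"]; c=(np.atleast_2d(P)-E[:3,3])@E[:3,:3]
    return c[:,:2]/c[:,2:]*f["F"]+[f["cx"],f["cy"]]
def mask(f,col):
    h,s,v=[x.astype(int) for x in cv2.split(cv2.cvtColor(f["pixels"],cv2.COLOR_RGB2HSV))]
    m={"blue":(h>95)&(h<125)&(s>110)&(v>60),"yellow":(h>20)&(h<33)&(s>150)&(v>120),"red":((h<5)|(h>174))&(s>200)&(v>120),
       "white":(s<40)&(v>190),"grey":(s<45)&(v>110)&(v<190)}[col]
    return m.astype(np.uint8)
def blobs(m,roi,amin):
    x0,y0,x1,y1=roi; k=np.zeros_like(m); k[y0:y1,x0:x1]=m[y0:y1,x0:x1]
    n,l,st,c=cv2.connectedComponentsWithStats(k)
    return [(l==i) for i in range(1,n) if st[i,4]>=amin]
def rect(f,b,z):
    """centre, long-axis angle, sizes of a mask lifted onto plane z"""
    b8=cv2.resize(b.astype(np.float32),None,fx=8,fy=8,interpolation=cv2.INTER_LINEAR)
    c,_=cv2.findContours((b8>.5).astype(np.uint8),cv2.RETR_EXTERNAL,cv2.CHAIN_APPROX_NONE)
    c=max(c,key=cv2.contourArea)[:,0].astype(float); P=ray(f,(c+.5)/8-.5,z)
    (x,y),(w,h),a=cv2.minAreaRect(P.astype(np.float32))
    if w<h:w,h,a=h,w,a+90
    mo=cv2.moments(P.astype(np.float32)); cen=np.array([mo["m10"],mo["m01"]])/mo["m00"]
    th=.5*np.degrees(np.arctan2(2*mo["mu11"],mo["mu20"]-mo["mu02"]))
    return dict(mar=np.round([x,y],1),cen=np.round(cen,1),ang=round((a+90)%180-90,1),pca=round(th,1),wh=np.round([w,h],1))
TOP=(325,235,460,365)
def tiles(f,roi=TOP):
    out={}
    for c in("blue","yellow","red"):
        bs=blobs(mask(f,c),roi,60)
        if bs: out[c]=rect(f,max(bs,key=np.sum),24)
    return out
E
python3 - <<'E'
from h import *
f=grab("top"); print([k for k in f])
for k,v in tiles(f).items(): print(k,v)
for b in blobs(mask(f,"white"),TOP,60): print("white",rect(f,b,10))
print("box",[rect(f,b,50) for b in blobs(mask(f,"white"),(210,240,300,330),800)])
g=mask(f,"grey"); bb=max(blobs(g,TOP,2000),key=np.sum); print("bed",rect(f,bb,10))
s=grab("scene")
for k,v in tiles(s,(185,190,320,275)).items(): print(k,v)
for b in blobs(mask(s,"white"),(185,190,320,275),40): print("w",rect(s,b,10))
im=cv2.hconcat([cv2.resize(f["pixels"][235:365,325:460],None,fx=3.8,fy=3.8,interpolation=2),cv2.resize(f["pixels"][240:334,210:300],None,fx=3,fy=494/94,interpolation=2)])
cv2.imwrite("pics/c1.png",im[:,:,::-1]);print(im.shape)
E
```

```text
['pixels', 'vertical_fov', 'cx', 'cy', 'extrinsics', 'F']
blue {'mar': array([ 515. , -156.9]), 'cen': array([ 515.3, -156.8]), 'ang': 21.7, 'pca': np.float64(20.2), 'wh': array([50.4, 34.3])}
yellow {'mar': array([ 459.9, -255.4]), 'cen': array([ 459.7, -255.4]), 'ang': -14.9, 'pca': np.float64(-14.9), 'wh': array([55.1, 39.4])}
red {'mar': array([425.6, -82.9]), 'cen': array([425.8, -83. ]), 'ang': -14.1, 'pca': np.float64(-12.6), 'wh': array([52.8, 35.6])}
white {'mar': array([ 490.3, -247.4]), 'cen': array([ 498.9, -245. ]), 'ang': 3.5, 'pca': np.float64(-38.6), 'wh': array([54.1, 38.2])}
white {'mar': array([478.1, -77.7]), 'cen': array([480. , -78.1]), 'ang': 3.5, 'pca': np.float64(5.1), 'wh': array([56.1, 38.9])}
white {'mar': array([ 471. , -163.7]), 'cen': array([ 468.9, -164. ]), 'ang': -89.4, 'pca': np.float64(89.0), 'wh': array([38.4, 28.5])}
box [{'mar': array([509.3, 167.4]), 'cen': array([522.2, 189. ]), 'ang': 13.7, 'pca': np.float64(-26.7), 'wh': array([145.9, 143.2])}]
bed {'mar': array([ 483.3, -162.7]), 'cen': array([ 469.9, -163. ]), 'ang': 3.7, 'pca': np.float64(-89.2), 'wh': array([277.8, 277.5])}
yellow {'mar': array([ 457.7, -254.3]), 'cen': array([ 457.9, -254.3]), 'ang': -14.0, 'pca': np.float64(-13.0), 'wh': array([53.9, 37.3])}
(494, 783, 3)
```

View pics/c1.png

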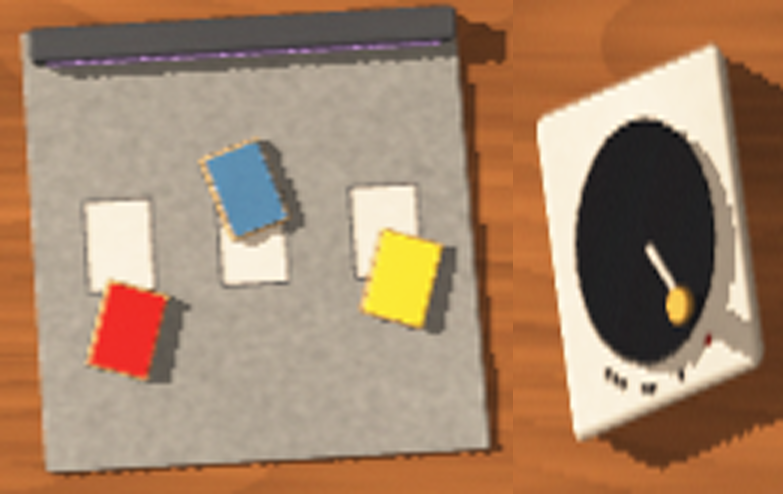

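The top crop shows the bed with the tiles over the near or far part of their rectangles: yellow at px (431,308), blue at (390,285) and red at (359,321). The dial post sits front right at about (264,297). The white marks and the bed outline both put spot 2 at (484,-163), with yaw about 3.8°.

```bash
cat >> h.py <<'E'
from scipy.spatial.transform import Rotation as Rn
def go(x,y,z,yaw):
    o=manip.observe(); q=o["ee_rot"]; R=Rn.from_quat([q[1],q[2],q[3],q[0]])
    T=Rn.from_euler("z",yaw,degrees=True)*Rn.from_euler("x",180,degrees=True)
    d=R.inv().apply(np.array([x,y,z])-o["eef_pos"]); r=(R.inv()*T).as_rotvec()
    print("go",np.round(d,1),np.round(r,3),"rows",round(max(np.linalg.norm(d)/62.5,np.linalg.norm(r)/.188),1),"t",round(o["t"],2))
SP={1:(478.3,-77.9),2:(484,-162.7),3:(489.7,-247.5)}; BY=3.8
E
python3 - <<'E'
from h import *
f=grab("top"); 
h,s,v=[x.astype(int) for x in cv2.split(cv2.cvtColor(f["pixels"],cv2.COLOR_RGB2HSV))]
for n,m,roi in(("blue",(h>90)&(h<130)&(s>70),(370,265,410,305)),("red",((h<7)|(h>172))&(s>150)&(v>120),(345,300,375,340))):
    b=max(blobs(m.astype(np.uint8),roi,60),key=np.sum); print(n,rect(f,b,24))
P=f["pixels"]
# dial
dk=(v<70).astype(np.uint8); roi=(222,255,285,318)
b=max(blobs(dk,roi,500),key=np.sum); c,_=cv2.findContours(b.astype(np.uint8),0,1); c=cv2.convexHull(max(c,key=cv2.contourArea))[:,0]
W=ray(f,c,64); print("dial",cv2.minEnclosingCircle(W.astype(np.float32)),cv2.fitEllipse(W.astype(np.float32)))
def brass(f,roi):
    h,s,v=[x.astype(int) for x in cv2.split(cv2.cvtColor(f["pixels"],cv2.COLOR_RGB2HSV))]
    b=blobs(((h>12)&(h<30)&(s>90)&(v>110)).astype(np.uint8),roi,8); return [ (np.argwhere(x)[:,::-1].mean(0),x.sum(),np.argwhere(x)[:,::-1].min(0),np.argwhere(x)[:,::-1].max(0)) for x in b]
for a in brass(f,(245,280,280,308)): print("top post",a,ray(f,a[0],102),ray(f,a[0],64))
sc=grab("scene")
for a in brass(sc,(350,180,375,212)): print("scene post",a,ray(sc,[(a[2][0]+a[3][0])/2,a[2][1]+2],102),ray(sc,[(a[2][0]+a[3][0])/2,a[3][1]-2],64))
go(459.5,-255.2,70,-14.9)
E
```

```text
blue {'mar': array([ 515. , -157.2]), 'cen': array([ 514.7, -157.1]), 'ang': 21.1, 'pca': np.float64(20.7), 'wh': array([52.5, 35.5])}
red {'mar': array([425.2, -83.1]), 'cen': array([425.2, -83.1]), 'ang': -14.1, 'pca': np.float64(-14.0), 'wh': array([53.6, 37.3])}
dial ((508.4605407714844, 163.36428833007812), 53.79322814941406) ((508.45556640625, 163.22586059570312), (106.76835632324219, 107.1021499633789), 7.768200874328613)
top post (array([264.45833333, 297.64583333]), np.int64(48), array([261, 294]), array([268, 301])) [[480.57131654 132.90983431]] [[480.05694755 137.86391263]]
scene post (array([360.90410959, 194.46575342]), np.int64(73), array([358, 188]), array([364, 203])) [[480.45554653 134.51540532]] [[474.74886932 139.4235419 ]]
go [ 293.7 -163.9  148.4] [-0.001  0.     0.731] rows 5.9 t 0.3
```

```bash
python3 inch.py '294 -164 148 0 0 0.731;294 -164 148 0 0 0.731;294 -164 148 0 0 0.731;294 -164 148 0 0 0.731;294 -164 148 0 0 0.731;294 -164 148 0 0 0.731;294 -164 148 0 0 0.731;294 -164 148 0 0 0.731' 62; python3 -c "
from h import *
go(459.5,-255.2,13,-14.9)"
```

```text
t: 1.3
eef_pos: [459.8, -255.5, 70.9]
ee_rot: [0.0, 0.992, -0.129, -0.0]
contact_force: [-0.5, -1.1, 0.8]
grip_width: 62.0
grip_force: 0.0
go [-0.4 -0.2 57.9] [ 0.    -0.     0.001] rows 0.9 t 1.3
```

```bash
python3 inch.py '0 0 40 0 0 0;0 0 58 0 0 0;0 0 58 0 0 0' ; python3 inch.py '0 0 0 0 0 0;0 0 0 0 0 0;0 0 0 0 0 0;0 0 0 0 0 0' 30; python3 -c "
from h import *
for k,v in tiles(grab('top')).items(): print(k,v)
go(*SP[3],24,BY)"
```

```text
t: 1.68
eef_pos: [459.0, -256.1, 12.2]
ee_rot: [-0.0, 0.991, -0.131, -0.0]
contact_force: [0.1, -0.1, 0.7]
grip_width: 61.8
grip_force: 0.0
t: 2.17
eef_pos: [460.1, -255.6, 13.2]
ee_rot: [0.0, 0.992, -0.13, 0.0]
contact_force: [-2.1, -0.6, 3.6]
grip_width: 39.5
grip_force: 30.0
blue {'mar': array([ 515. , -156.9]), 'cen': array([ 515.3, -156.9]), 'ang': 21.7, 'pca': np.float64(19.8), 'wh': array([50.4, 34.3])}
red {'mar': array([425.6, -82.9]), 'cen': array([425.8, -83. ]), 'ang': -14.1, 'pca': np.float64(-12.6), 'wh': array([52.8, 35.6])}
go [ 26.5 -15.4 -10.8] [ 0.001 -0.001 -0.326] rows 1.7 t 2.23
```

```bash
python3 inch.py '0 0 -12 0 0 0;13 -8 -12 0 0 -0.163;26.5 -15.4 -12 0 0 -0.326;26.5 -15.4 -12 0 0 -0.326;26.5 -15.4 -5 0 0 -0.326;26.5 -15.4 -0.5 0 0 -0.326;26.5 -15.4 -0.5 0 0 -0.326'; python3 inch.py '0 0 0 0 0 0;0 0 0 0 0 0;0 0 0 0 0 0' 58; python3 inch.py '0 0 -50 0 0 0;0 0 -60 0 0 0'; python3 -c "
from h import *
go(514.9,-157,70,21)"
```

```text
t: 3.1
eef_pos: [488.7, -247.1, 12.9]
ee_rot: [-0.0, 0.999, 0.032, -0.0]
contact_force: [-1.9, 0.3, 2.8]
grip_width: 39.3
grip_force: 30.0
t: 3.48
eef_pos: [489.2, -247.1, 13.0]
ee_rot: [-0.0, 0.999, 0.033, -0.0]
contact_force: [0.5, -0.4, 0.1]
grip_width: 57.3
grip_force: 0.0
t: 3.72
eef_pos: [491.5, -248.5, 76.8]
ee_rot: [0.002, 0.999, 0.033, 0.002]
contact_force: [0.7, 0.4, 0.2]
grip_width: 57.9
grip_force: 0.0
go [ 29.3 -89.8   6.6] [ 0.004 -0.004 -0.301] rows 1.6 t 3.73
```

```bash
python3 inch.py '29 -90 4 0 0 -0.3;29 -90 4 0 0 -0.3;29 -90 4 0 0 -0.3;29 -90 4 0 0 -0.3' 60; python3 -c "
from h import *
go(514.9,-157,13,21)"
```

```text
t: 4.22
eef_pos: [512.2, -155.8, 68.9]
ee_rot: [0.0, 0.983, 0.181, -0.0]
contact_force: [-0.9, 0.3, -0.9]
grip_width: 60.0
grip_force: 0.0
go [ 2.1  2.  55.9] [ 0.     0.    -0.002] rows 0.9 t 4.22
```

```bash
python3 inch.py '2 2 30 0 0 0;2 2 56 0 0 0;2 2 56 0 0 0;2 2 56 0 0 0' ; python3 inch.py '0 0 0 0 0 0;0 0 0 0 0 0;0 0 0 0 0 0;0 0 0 0 0 0' 30; python3 -c "
from h import *
go(*SP[2],13,BY)"
```

```text
t: 4.72
eef_pos: [514.7, -157.6, 13.1]
ee_rot: [-0.0, 0.984, 0.181, -0.0]
contact_force: [0.3, 0.5, 1.0]
grip_width: 60.1
grip_force: 0.0
t: 5.22
eef_pos: [515.1, -156.7, 13.4]
ee_rot: [0.0, 0.983, 0.182, 0.0]
contact_force: [-1.1, -0.7, 1.9]
grip_width: 39.3
grip_force: 30.0
go [-31.2  -5.5   0.4] [ 0.  -0.   0.3] rows 1.6 t 5.22
```

```bash
python3 inch.py '0 0 -12 0 0 0;-16 -3 -12 0 0 0.15;-31.2 -5.5 -12 0 0 0.3;-31.2 -5.5 -12 0 0 0.3;-31.2 -5.5 -5 0 0 0.3;-31.2 -5.5 -0.3 0 0 0.3;-31.2 -5.5 -0.3 0 0 0.3'; python3 inch.py '0 0 0 0 0 0;0 0 0 0 0 0;0 0 0 0 0 0' 58; python3 inch.py '0 0 -50 0 0 0;0 0 -57 0 0 0;0 0 -57 0 0 0'; python3 -c "
from h import *
go(425.3,-83.1,70,-14)"
```

```text
t: 6.1
eef_pos: [484.2, -162.5, 13.1]
ee_rot: [-0.0, 0.999, 0.034, -0.0]
contact_force: [0.8, -0.4, 0.3]
grip_width: 39.7
grip_force: 30.0
t: 6.48
eef_pos: [483.8, -162.5, 13.3]
ee_rot: [-0.0, 0.999, 0.033, -0.0]
contact_force: [0.3, 0.2, 0.5]
grip_width: 57.3
grip_force: 0.0
t: 6.85
eef_pos: [484.5, -162.9, 71.0]
ee_rot: [0.0, 0.999, 0.033, 0.001]
contact_force: [-1.0, 0.6, -0.6]
grip_width: 58.1
grip_force: 0.0
go [-53.8 -83.5   0.9] [ 0.001 -0.002  0.31 ] rows 1.6 t 6.85
```

```bash
python3 inch.py '-53.8 -83.5 0 0 0 0.31;-53.8 -83.5 0 0 0 0.31;-53.8 -83.5 0 0 0 0.31;-53.8 -83.5 0 0 0 0.31;-53.8 -83.5 0 0 0 0.31' 60; python3 -c "
from h import *
go(425.3,-83.1,13,-14)"
```

```text
t: 7.48
eef_pos: [425.1, -83.5, 70.3]
ee_rot: [0.0, 0.993, -0.122, 0.0]
contact_force: [-0.1, 0.3, -0.1]
grip_width: 60.1
grip_force: 0.0
go [ 0.1 -0.4 57.3] [ 0. -0.  0.] rows 0.9 t 7.47
```

```bash
python3 inch.py '0 -0.4 30 0 0 0;0 -0.4 57 0 0 0;0 -0.4 57 0 0 0;0 -0.4 57 0 0 0' ; python3 inch.py '0 0 0 0 0 0;0 0 0 0 0 0;0 0 0 0 0 0;0 0 0 0 0 0' 30; python3 -c "
from h import *
go(*SP[1],13,BY)"
```

```text
t: 7.98
eef_pos: [425.0, -82.8, 13.8]
ee_rot: [-0.0, 0.993, -0.122, -0.0]
contact_force: [-0.5, 0.5, 0.2]
grip_width: 60.0
grip_force: 0.0
t: 8.48
eef_pos: [425.1, -82.5, 13.9]
ee_rot: [0.0, 0.993, -0.122, 0.0]
contact_force: [-1.0, -0.5, 4.5]
grip_width: 39.4
grip_force: 30.0
go [ 50.5 -17.3   0.9] [ 0.    -0.001 -0.31 ] rows 1.7 t 8.47
```

Place red, then lift and swing well out of the top camera's view toward −y to check the row.

```bash
python3 inch.py '0 0 -12 0 0 0;25 -9 -12 0 0 -0.155;50.5 -17.3 -12 0 0 -0.31;50.5 -17.3 -12 0 0 -0.31;50.5 -17.3 -5 0 0 -0.31;50.5 -17.3 0.3 0 0 -0.31;50.5 -17.3 0.3 0 0 -0.31'; python3 inch.py '0 0 0 0 0 0;0 0 0 0 0 0;0 0 0 0 0 0' 58; python3 inch.py '0 0 -60 0 0 0;-40 0 -110 0 0 0;-100 0 -150 0 0 0;-130 40 -190 0 0 0;-130 40 -190 0 0 0;-130 40 -190 0 0 0';python3 - <<'E'
from h import *
f=grab("top")
for k,v in tiles(f).items(): print(k,v)
for b in blobs(mask(f,"white"),TOP,5): print("white",b.sum(),np.argwhere(b)[:,::-1].mean(0))
im=cv2.resize(f["pixels"][235:365,325:460],None,fx=4.4,fy=4.4,interpolation=2); cv2.imwrite("pics/c2.png",im[:,:,::-1])
E
```

```text
t: 9.35
eef_pos: [477.1, -77.8, 13.1]
ee_rot: [-0.0, 0.999, 0.032, -0.0]
contact_force: [-2.2, 1.1, 5.6]
grip_width: 39.9
grip_force: 30.0
t: 9.72
eef_pos: [477.6, -77.9, 12.9]
ee_rot: [-0.0, 0.999, 0.033, -0.0]
contact_force: [0.6, -0.9, 0.3]
grip_width: 57.6
grip_force: 0.0
t: 10.48
eef_pos: [351.2, -126.6, 203.2]
ee_rot: [0.0, 0.999, 0.032, 0.001]
contact_force: [-0.0, 0.4, -0.6]
grip_width: 57.7
grip_force: 0.0
blue {'mar': array([ 484.5, -164.6]), 'cen': array([ 485.1, -164.5]), 'ang': 0.6, 'pca': np.float64(3.9), 'wh': array([49.7, 33.4])}
yellow {'mar': array([ 487.8, -249.2]), 'cen': array([ 487.8, -249.1]), 'ang': 0.6, 'pca': np.float64(0.7), 'wh': array([54.4, 40.3])}
red {'mar': array([476.9, -80.2]), 'cen': array([476.8, -80.1]), 'ang': 3.7, 'pca': np.float64(5.6), 'wh': array([52.3, 36.2])}
```

View pics/c2.png

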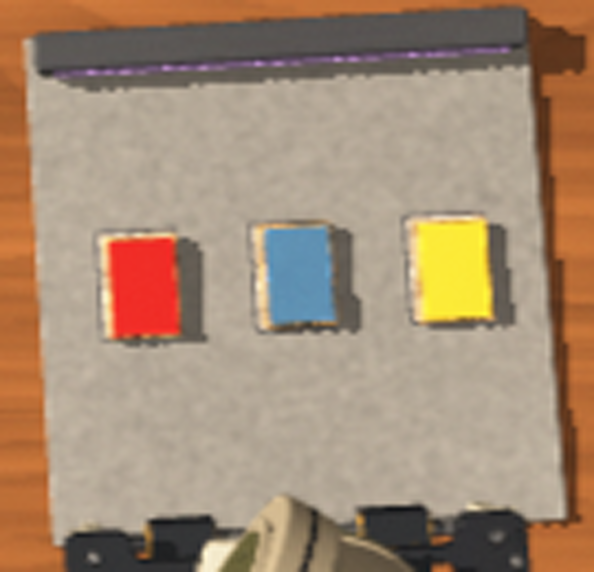

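The row is square, but all three tiles look about 2 mm too far to −y: red at crop px (143,287), blue at (298,274), yellow at (452,269). That looks like a camera-to-robot offset, so I'll cross-check with finer masks in both views before correcting.

```bash
cat >> h.py <<'E'
def fine(f,pix,roi,test,z,k=6):
    x0,y0,x1,y1=roi; im=cv2.resize(pix[y0:y1,x0:x1],None,fx=k,fy=k,interpolation=cv2.INTER_CUBIC)
    h,s,v=[a.astype(int) for a in cv2.split(cv2.cvtColor(im,cv2.COLOR_RGB2HSV))]
    m=cv2.morphologyEx(test(h,s,v).astype(np.uint8),cv2.MORPH_OPEN,np.ones((5,5)))
    out=[]
    for c in cv2.findContours(m,cv2.RETR_EXTERNAL,cv2.CHAIN_APPROX_NONE)[0]:
        if cv2.contourArea(c)<60*k*k: continue
        P=ray(f,(c[:,0]+.5)/k-.5+[x0,y0],z).astype(np.float32)
        (x,y),(w,h_),a=cv2.minAreaRect(P)
        if w<h_:w,h_,a=h_,w,a+90
        mo=cv2.moments(P);out.append((np.round([x,y],1),"cen",np.round([mo["m10"]/mo["m00"],mo["m01"]/mo["m00"]],1),"ang",round((a+90)%180-90,1),"pca",round(.5*np.degrees(np.arctan2(2*mo["mu11"],mo["mu20"]-mo["mu02"])),1),np.round([w,h_],1)))
    return out
TT={"blue":lambda h,s,v:(h>90)&(h<130)&(s>70),"yellow":lambda h,s,v:(h>20)&(h<35)&(s>130)&(v>90),"red":lambda h,s,v:((h<7)|(h>172))&(s>170)&(v>90)}
WH=lambda h,s,v:(s<45)&(v>185)
SC=(185,190,320,262)
E
python3 - <<'E'
from h import *
f=grab("top"); s=grab("scene")
for n,t in TT.items():
    print(n,"top",*fine(f,f["pixels"],TOP[:3]+(340,),t,24)); print("    scene",*fine(s,s["pixels"],SC,t,24))
p=cv2.imread("pics/scene0.png")[:,:,::-1]; print([p[y,x] for x,y in((279,226),(213,236),(244,227))])
for o in fine(s,np.ascontiguousarray(p),SC,lambda h,s,v:(s<60)&(v>150),10,): print("w scene",o)
for o in fine(f,np.ascontiguousarray(cv2.imread("pics/top0.png")[:,:,::-1]),TOP,WH,10): print("w top",o)
E
```

```text
blue top (array([ 484.2, -165.1]), 'cen', array([ 484.2, -164.8]), 'ang', 3.9, 'pca', np.float64(5.3), array([50.3, 34. ]))
    scene (array([ 481.8, -163.5]), 'cen', array([ 482.4, -163.4]), 'ang', 3.7, 'pca', np.float64(5.1), array([49.4, 33.6]))
yellow top (array([ 487.7, -249.1]), 'cen', array([ 487.9, -249. ]), 'ang', 3.2, 'pca', np.float64(2.4), array([54. , 39.4]))
    scene (array([ 484.7, -248.1]), 'cen', array([ 485., -248.]), 'ang', 2.8, 'pca', np.float64(2.1), array([52.8, 35.3]))
red top (array([476.6, -80.4]), 'cen', array([476.7, -80.5]), 'ang', 4.2, 'pca', np.float64(3.5), array([52.2, 36.3]))
    scene (array([475.3, -78.7]), 'cen', array([475.2, -78.8]), 'ang', 3.8, 'pca', np.float64(4.6), array([50. , 35.4]))
[array([200, 178, 158], dtype=uint8), array([197, 176, 155], dtype=uint8), array([108, 119, 126], dtype=uint8)]
w scene (array([ 484.4, -246.2]), 'cen', array([ 493.6, -243.2]), 'ang', 3.8, 'pca', np.float64(-38.5), array([56.4, 39.6]))
w scene (array([473.7, -76.4]), 'cen', array([475.1, -76.4]), 'ang', 4.3, 'pca', np.float64(6.8), array([56. , 39.7]))
w top (array([ 470.9, -163.6]), 'cen', array([ 469.1, -163.8]), 'ang', -88.7, 'pca', np.float64(-87.7), array([39.3, 29.1]))
w top (array([478.7, -77.9]), 'cen', array([480. , -77.9]), 'ang', 3.7, 'pca', np.float64(4.2), array([55.6, 39.1]))
w top (array([ 490.3, -247.4]), 'cen', array([ 498.8, -244.7]), 'ang', 3.2, 'pca', np.float64(-37.5), array([54.8, 38.2]))
```

Both views agree that the tiles lie about 2.2 mm too far to −y, and about 0.8 mm short in x for red and yellow. I'll regrasp each one and shift it.

```bash
python3 -c "
from h import *
go(477.6,-77.9,70,BY)"
```

```text
go [130.1 -38.7 131.3] [-0.002  0.002  0.   ] rows 3.0 t 10.62
```

```bash
python3 inch.py '130 -38.7 110 0 0 0;130 -38.7 130 0 0 0;130 -38.7 130 0 0 0;130 -38.7 130 0 0 0;130 -38.7 130 0 0 0;130 -38.7 130 0 0 0' 58; python3 -c "
from h import *
go(477.6,-77.9,13.2,BY)"
```

```text
t: 11.38
eef_pos: [479.1, -79.6, 75.4]
ee_rot: [0.001, 0.999, 0.033, 0.002]
contact_force: [0.2, -1.0, 0.5]
grip_width: 57.9
grip_force: 0.0
go [-1.6 -1.9 62.1] [ 0.001 -0.004 -0.001] rows 1.0 t 11.38
```

```bash
python3 inch.py '0 0 30 0 0 0;0 0 35 0 0 0;0 0 35 0 0 0;0 0 35 0 0 0'; python3 -c "
from h import *
go(477.6,-77.9,13.2,BY)"
```

```text
t: 11.88
eef_pos: [479.1, -79.6, 39.8]
ee_rot: [0.0, 0.999, 0.033, 0.001]
contact_force: [0.7, -1.0, -0.1]
grip_width: 58.2
grip_force: 0.0
go [-1.4 -1.8 26.6] [ 0.001 -0.002 -0.001] rows 0.4 t 11.88
```

```bash
python3 inch.py '-1.4 -1.8 20 0 0 0;-1.4 -1.8 26.6 0 0 0;-1.4 -1.8 26.6 0 0 0;-1.4 -1.8 26.6 0 0 0'; python3 inch.py '0 0 0 0 0 0;0 0 0 0 0 0;0 0 0 0 0 0;0 0 0 0 0 0' 30; python3 inch.py '0 0 -2 0 0 0;0.8 -2.2 -2 0 0 0;0.8 -2.2 -0.2 0 0 0;0.8 -2.2 -0.2 0 0 0'; python3 inch.py '0 0 0 0 0 0;0 0 0 0 0 0;0 0 0 0 0 0' 58; python3 inch.py '0 0 -30 0 0 0;0 0 -40 0 0 0;0 0 -40 0 0 0'; python3 -c "
from h import *
go(483.9,-162.5,50,BY)"
```

```text
t: 12.38
eef_pos: [477.1, -77.6, 12.3]
ee_rot: [0.0, 0.999, 0.033, 0.0]
contact_force: [1.1, 0.5, 0.6]
grip_width: 58.0
grip_force: 0.0
t: 12.88
eef_pos: [476.8, -77.5, 11.8]
ee_rot: [0.0, 0.999, 0.033, 0.0]
contact_force: [0.8, 0.4, 2.9]
grip_width: 39.3
grip_force: 30.0
t: 13.38
eef_pos: [477.3, -75.0, 11.8]
ee_rot: [-0.0, 0.999, 0.033, 0.0]
contact_force: [-1.1, 0.7, 2.8]
grip_width: 39.4
grip_force: 30.0
t: 13.75
eef_pos: [477.1, -75.2, 11.6]
ee_rot: [-0.0, 0.999, 0.033, -0.0]
contact_force: [0.0, -0.2, -0.4]
grip_width: 57.5
grip_force: 0.0
t: 14.12
eef_pos: [478.1, -75.4, 52.4]
ee_rot: [0.0, 0.999, 0.033, 0.001]
contact_force: [-0.0, 0.1, -0.6]
grip_width: 58.2
grip_force: 0.0
go [ 0.1 87.2  2.5] [ 0.001 -0.002 -0.001] rows 1.4 t 14.12
```

```bash
python3 inch.py '0 87.2 1 0 0 0;0 87.2 1 0 0 0;0 87.2 1 0 0 0;0 87.2 1 0 0 0;0 87.2 1 0 0 0' 58; python3 -c "
from h import *
go(483.9,-162.5,13.2,BY)"
```

```text
t: 14.75
eef_pos: [482.6, -161.1, 50.3]
ee_rot: [-0.0, 0.999, 0.033, -0.0]
contact_force: [-0.1, 0.7, -0.7]
grip_width: 58.1
grip_force: 0.0
go [ 1.2  1.5 37.1] [-0.001  0.001  0.001] rows 0.6 t 14.75
```

```bash
python3 inch.py '1.2 1.5 20 0 0 0;1.2 1.5 37 0 0 0;1.2 1.5 37 0 0 0;1.2 1.5 37 0 0 0'; python3 inch.py '0 0 0 0 0 0;0 0 0 0 0 0;0 0 0 0 0 0;0 0 0 0 0 0' 30; python3 inch.py '0 0 -2 0 0 0;0 -2.2 -2 0 0 0;0 -2.2 -0.2 0 0 0;0 -2.2 -0.2 0 0 0'; python3 inch.py '0 0 0 0 0 0;0 0 0 0 0 0;0 0 0 0 0 0' 58; python3 inch.py '0 0 -30 0 0 0;0 0 -40 0 0 0;0 0 -40 0 0 0'; python3 -c "
from h import *
go(489.2,-247.1,50,BY)"
```

```text
t: 15.25
eef_pos: [484.3, -163.4, 13.9]
ee_rot: [-0.0, 0.999, 0.033, -0.0]
contact_force: [0.2, 0.1, -0.7]
grip_width: 57.7
grip_force: 0.0
t: 15.75
eef_pos: [484.7, -163.9, 14.3]
ee_rot: [0.0, 0.999, 0.033, 0.0]
contact_force: [-0.3, -0.2, 5.0]
grip_width: 39.9
grip_force: 30.0
t: 16.25
eef_pos: [484.1, -161.2, 14.3]
ee_rot: [-0.0, 0.999, 0.033, -0.0]
contact_force: [-3.2, 1.8, 6.8]
grip_width: 39.4
grip_force: 30.0
t: 16.62
eef_pos: [484.0, -161.4, 13.7]
ee_rot: [-0.0, 0.999, 0.033, -0.0]
contact_force: [0.1, -0.5, 0.3]
grip_width: 57.4
grip_force: 0.0
t: 17.0
eef_pos: [484.9, -161.8, 54.7]
ee_rot: [0.0, 0.999, 0.033, 0.001]
contact_force: [0.2, -0.2, 0.1]
grip_width: 57.8
grip_force: 0.0
go [-1.3 85.4  4.7] [ 0.001 -0.002 -0.001] rows 1.4 t 17.0
```

```bash
python3 inch.py '-1.3 85.4 4 0 0 0;-1.3 85.4 4 0 0 0;-1.3 85.4 4 0 0 0;-1.3 85.4 4 0 0 0;-1.3 85.4 4 0 0 0' 58; python3 -c "
from h import *
go(489.2,-247.1,13.2,BY)"
```

```text
t: 17.62
eef_pos: [488.2, -245.5, 49.6]
ee_rot: [-0.0, 0.999, 0.033, -0.0]
contact_force: [0.1, -0.6, 0.3]
grip_width: 58.2
grip_force: 0.0
go [ 0.9  1.7 36.4] [-0.001  0.001  0.   ] rows 0.6 t 17.62
```

```bash
python3 inch.py '0.7 0.7 20 0 0 0;0.7 0.7 36 0 0 0;0.7 0.7 36 0 0 0;0.7 0.7 36 0 0 0;0.7 0.7 36 0 0 0'; python3 inch.py '0 0 0 0 0 0;0 0 0 0 0 0;0 0 0 0 0 0;0 0 0 0 0 0' 30;python3 -c "
from h import *
go(490.1,-245.2,13.2,BY)"
```

```text
t: 18.25
eef_pos: [489.2, -247.4, 14.0]
ee_rot: [-0.0, 0.999, 0.033, 0.0]
contact_force: [0.3, -0.1, 0.9]
grip_width: 57.7
grip_force: 0.0
t: 18.75
eef_pos: [489.3, -247.5, 14.1]
ee_rot: [0.0, 0.999, 0.033, 0.0]
contact_force: [-0.2, -0.4, 1.3]
grip_width: 39.3
grip_force: 30.0
go [ 1.  -2.2  0.9] [ 0.    -0.    -0.001] rows 0.0 t 18.75
```

```bash
python3 inch.py '0 0 -2 0 0 0;1 -2.2 -2 0 0 0;1 -2.2 -0.2 0 0 0;1 -2.2 -0.2 0 0 0'; python3 inch.py '0 0 0 0 0 0;0 0 0 0 0 0;0 0 0 0 0 0' 58; python3 inch.py '0 0 -60 0 0 0;-40 0 -110 0 0 0;-100 0 -150 0 0 0;-130 -40 -190 0 0 0;-130 -80 -190 0 0 0;-130 -80 -190 0 0 0';python3 - <<'E'
from h import *
f=grab("top"); s=grab("scene")
for n,t in TT.items():
    print(n,"top",*fine(f,f["pixels"],TOP[:3]+(340,),t,24)); print("    scene",*fine(s,s["pixels"],SC,t,24))
E
```

```text
t: 19.25
eef_pos: [490.1, -245.1, 14.1]
ee_rot: [0.0, 0.999, 0.033, 0.0]
contact_force: [0.6, 0.5, 0.4]
grip_width: 39.7
grip_force: 30.0
t: 19.62
eef_pos: [489.9, -245.1, 14.0]
ee_rot: [-0.0, 0.999, 0.033, -0.0]
contact_force: [-0.7, 0.5, -0.4]
grip_width: 57.7
grip_force: 0.0
t: 20.38
eef_pos: [355.2, -172.6, 205.5]
ee_rot: [0.001, 0.999, 0.034, 0.001]
contact_force: [-0.1, -0.3, -0.5]
grip_width: 58.1
grip_force: 0.0
blue top (array([ 483.9, -163.7]), 'cen', array([ 483.9, -163.6]), 'ang', 3.8, 'pca', np.float64(4.0), array([50.9, 34.2]))
    scene (array([ 481.5, -162.4]), 'cen', array([ 482.2, -162.3]), 'ang', 3.7, 'pca', np.float64(2.7), array([48.7, 33.6]))
yellow top (array([ 488.7, -246.9]), 'cen', array([ 488.9, -246.9]), 'ang', 3.5, 'pca', np.float64(4.4), array([54.4, 40.1]))
    scene (array([ 485.8, -246. ]), 'cen', array([ 485.8, -246.3]), 'ang', 4.1, 'pca', np.float64(3.3), array([53.1, 35.6]))
red top (array([477. , -77.4]), 'cen', array([477.2, -77.9]), 'ang', 3.5, 'pca', np.float64(5.7), array([52.4, 37.5]))
    scene (array([475.6, -76.2]), 'cen', array([475.7, -76.1]), 'ang', 3.7, 'pca', np.float64(5.3), array([49.7, 34.8]))
```

Residuals are now at most about 1 mm and the angles are square, so on to the dial.

```bash
python3 -c "
from h import *
go(480.5,134.5,130,BY)"
```

```text
go [ 145.5 -299.5   74.2] [ 0.001 -0.001  0.   ] rows 5.5 t 20.48
```

```bash
python3 inch.py '145 -299 30 0 0 0;145 -299 30 0 0 0;145 -299 50 0 0 0;145 -299 72 0 0 0;145 -299 72 0 0 0;145 -299 72 0 0 0;145 -299 72 0 0 0;145 -299 72 0 0 0' 58; python3 -c "
from h import *
go(480.5,134.5,72,BY)"
```

```text
t: 21.48
eef_pos: [480.0, 133.1, 131.6]
ee_rot: [0.0, 0.999, 0.033, -0.001]
contact_force: [-0.1, 0.1, 0.2]
grip_width: 57.8
grip_force: 0.0
go [ 0.7 -1.4 59.6] [ 0.001  0.001 -0.001] rows 1.0 t 21.48
```

```bash
python3 inch.py '0.7 -1 30 0 0 0;0.7 -1 59 0 0 0;0.7 -1 59 0 0 0;0.7 -1 59 0 0 0'; python3 inch.py '0 0 0 0 0 0;0 0 0 0 0 0;0 0 0 0 0 0;0 0 0 0 0 0;0 0 0 0 0 0;0 0 0 0 0 0' 5; python3 - <<'E'
from h import *
o=manip.observe(); print(o["eef_pos"],o["contact_force"])
ax=np.array([508.7,165.3]); p=o["eef_pos"][:2]-ax; a0=np.arctan2(p[1],p[0]); print("r",np.hypot(*p),np.degrees(a0))
q=o["ee_rot"]; R=Rn.from_quat([q[1],q[2],q[3],q[0]])
for a in (.2,.4,.6,.8,1.0,1.1,1.2,1.25): 
    t=np.radians(-132.5)-a; w=ax+42*np.array([np.cos(t),np.sin(t)])
    print(a,np.round(R.inv().apply(np.r_[w-o["eef_pos"][:2],0]),1))
s=grab("scene"); cv2.imwrite("pics/d1.png",cv2.resize(s["pixels"][150:260,310:430],None,fx=4,fy=4)[:,:,::-1])
E
```

```text
t: 21.98
eef_pos: [481.5, 134.4, 74.5]
ee_rot: [-0.0, 0.999, 0.032, 0.001]
contact_force: [0.3, -0.3, 0.1]
grip_width: 57.7
grip_force: 0.0
t: 22.72
eef_pos: [480.6, 135.4, 73.2]
ee_rot: [-0.0, 0.999, 0.033, -0.0]
contact_force: [-1.5, 2.1, 1.0]
grip_width: 15.2
grip_force: 30.0
[480.63953919 135.41754244  73.15416628] [-1.45373248  2.14107423  0.95959841]
r 40.99208131756809 -133.19894577190757
0.2 [-5.5 -5.5  0. ]
0.4 [ -9.3 -13.1   0. ]
0.6 [-11.5 -21.1   0. ]
0.8 [-12.  -29.5   0. ]
1.0 [-10.9 -37.8   0. ]
1.1 [ -9.7 -41.9   0. ]
1.2 [ -8.1 -45.7   0. ]
1.25 [ -7.2 -47.6   0. ]
```

View pics/d1.png

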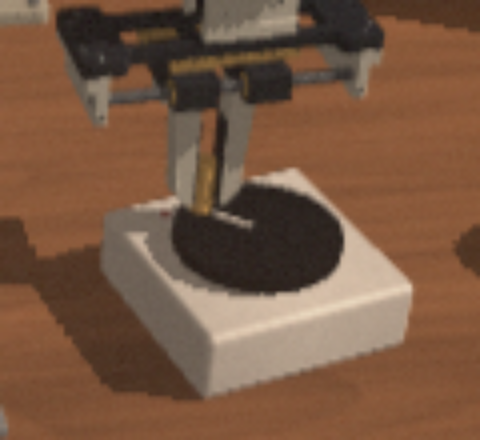

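The fingers hold the post (crop px 205,185, pad width 15 mm). Now sweep it clockwise along the arc.

```bash
python3 inch.py '-2.5 -2.5 0 0 0 0;-5.5 -5.5 0 0 0 0;-7.5 -9.3 0 0 0 0;-9.3 -13.1 0 0 0 0;-11.5 -21.1 0 0 0 0;-12 -29.5 0 0 0 0;-12 -29.5 0 0 0 0;-12 -29.5 0 0 0 0';python3 - <<'E'
from h import *
o=manip.observe(); q=o["ee_rot"]; R=Rn.from_quat([q[1],q[2],q[3],q[0]]); ax=np.array([508.7,165.3]);p=o["eef_pos"][:2]-ax
print("r",np.hypot(*p),np.radians(-132.5)-np.arctan2(p[1],p[0])+2*np.pi*(p[1]>0)*1)
for a in (.9,1.0,1.1,1.15,1.2,1.23,1.25): 
    t=np.radians(-132.5)-a; w=ax+42*np.array([np.cos(t),np.sin(t)])
    print(a,np.round(R.inv().apply(np.r_[w-o["eef_pos"][:2],0]),1))
E
```

```text
t: 23.78
eef_pos: [464.9, 161.9, 72.8]
ee_rot: [0.002, 0.999, 0.033, -0.002]
contact_force: [-9.8, -9.4, 9.8]
grip_width: 15.6
grip_force: 30.0
r 43.94284684082635 0.7519884679098507
0.9 [ 2.3 -6.2 -0. ]
1.0 [  3.1 -10.3  -0. ]
1.1 [  4.3 -14.4  -0.1]
1.15 [  5.  -16.3  -0.1]
1.2 [  5.9 -18.3  -0.1]
1.23 [  6.4 -19.4  -0.1]
1.25 [  6.8 -20.1  -0.1]
```

```bash
python3 inch.py '2.3 -6.2 0 0 0 0;3.1 -10.3 0 0 0 0;4.3 -14.4 0 0 0 0;5.9 -18.3 0 0 0 0;6.4 -19.4 0 0 0 0;6.4 -19.4 0 0 0 0;6.4 -19.4 0 0 0 0';python3 - <<'E'
from h import *
o=manip.observe(); ax=np.array([508.7,165.3]);p=o["eef_pos"][:2]-ax
print("r",np.hypot(*p),(np.radians(-132.5)-np.arctan2(p[1],p[0]))%(2*np.pi))
f=grab("top");s=grab("scene");a=cv2.resize(f["pixels"][240:334,205:305],(400,376),interpolation=2);b=cv2.resize(s["pixels"][166:260,320:420],(400,376),interpolation=2)
cv2.imwrite("pics/d2.png",cv2.hconcat([a,b])[:,:,::-1])
E
```

```text
t: 24.65
eef_pos: [470.5, 181.2, 72.8]
ee_rot: [0.002, 0.999, 0.033, -0.002]
contact_force: [-7.1, -10.9, 7.1]
grip_width: 15.0
grip_force: 30.0
r 41.36990943227338 1.224185866144575
```

View pics/d2.png

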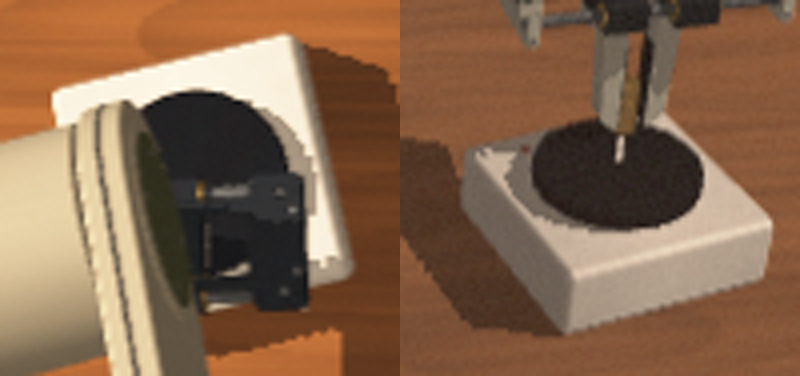

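The scene view shows the fingers on the post with the dial well round; the pointer runs from about px (374,206) to (376,200). I'll measure the dial angle from the pointer, and from the post axis.

```bash
python3 - <<'E'
from h import *
s=grab("scene")
def pointer(p,roi,name):
    x0,y0,x1,y1=roi; g=cv2.resize(p[y0:y1,x0:x1],None,fx=6,fy=6,interpolation=2)
    hsv=cv2.cvtColor(np.ascontiguousarray(g),cv2.COLOR_RGB2HSV).astype(int); m=((hsv[...,1]<70)&(hsv[...,2]>110)).astype(np.uint8)
    n,l,st,c=cv2.connectedComponentsWithStats(m)
    for i in range(1,n):
        if st[i,4]<60: continue
        q=np.argwhere(l==i)[:,::-1]; W=ray(s,(q+.5)/6-.5+[x0,y0],64); mu=W.mean(0); e=np.linalg.eigh(np.cov((W-mu).T))
        d=mu-ce; v=e[1][:,1]; print(name,"n",st[i,4],"mu",mu.round(1),"ang from axis",round(np.degrees(np.arctan2(d[1],d[0])),1),"pca",round(np.degrees(np.arctan2(v[1],v[0]))%180,1),"ext",np.round(np.sqrt(e[0]),1))
def dial(p):
    v=cv2.cvtColor(np.ascontiguousarray(p),cv2.COLOR_RGB2HSV)[...,2]; b=max(blobs((v<70).astype(np.uint8),(345,190,405,228),300),key=np.sum)
    c=cv2.convexHull(max(cv2.findContours(b.astype(np.uint8),0,1)[0],key=cv2.contourArea))[:,0]; return cv2.fitEllipse(ray(s,c,64).astype(np.float32))
p0=cv2.imread("pics/scene0.png")[:,:,::-1]
E0=dial(p0); print(E0); ce=np.array(E0[0])
pointer(p0,(358,198,382,215),"rest"); pointer(s["pixels"],(366,200,384,212),"now")
o=manip.observe(); print(o["t"],o["eef_pos"],o["contact_force"])
E
```

```text
((513.113037109375, 162.8758087158203), (108.8202896118164, 118.40394592285156), 68.9615478515625)
rest n 490 mu [492.1 153.6] ang from axis -156.0 pca 49.4 ext [1.9 7. ]
now n 431 mu [487.2 172.4] ang from axis 159.7 pca 160.5 ext [1.4 8.2]
24.8 [470.49778387 181.19176388  72.7772033 ] [-6.72076182 -9.80037937  8.64038259]
```

The pointer gives 1.20 rad and the finger pose 1.22. I'll nudge 1 mm more so it sits firmly at the click (the stop is at 1.28), then let it settle.

```bash
python3 inch.py '0.4 -1 0 0 0 0;0.4 -1 0 0 0 0;0.4 -1 0 0 0 0;0.4 -1 0 0 0 0'; python3 - <<'E'
from h import *
o=manip.observe(); p=o["eef_pos"][:2]-[508.7,165.3]; print(np.hypot(*p),(np.radians(-132.5)-np.arctan2(p[1],p[0]))%(2*np.pi))
s=grab("scene")
for n,t in TT.items(): print(n,*fine(s,s["pixels"],SC,t,24))
cv2.imwrite("pics/e.png",s["pixels"][140:300,80:520][:,:,::-1])
E
```

```text
t: 25.3
eef_pos: [470.7, 181.9, 72.8]
ee_rot: [0.002, 0.999, 0.033, -0.002]
contact_force: [-7.5, -13.3, 8.1]
grip_width: 15.4
grip_force: 30.0
41.4887702245657 1.2397110848950872
blue (array([ 481.4, -162.3]), 'cen', array([ 481.8, -162.3]), 'ang', 3.7, 'pca', np.float64(3.2), array([48.8, 33.5]))
yellow (array([ 485.9, -246.2]), 'cen', array([ 485.7, -246.2]), 'ang', 3.8, 'pca', np.float64(4.5), array([52.9, 35.5]))
red (array([475.6, -76.1]), 'cen', array([476.1, -76.3]), 'ang', 3.9, 'pca', np.float64(7.3), array([50.2, 34.9]))
```

View pics/e.png

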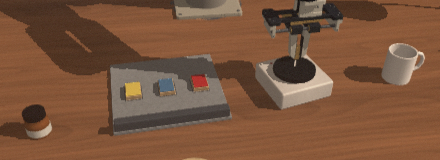

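The tiles stand in a row (crop px 133,91; 167,87; 200,83), the jar and mug have not moved, and the fingers hold the post at the third click.

```bash
python3 -c "
from station import manip
print(manip.sign_off())"
```

```text
the job is handed in; nothing more can be done
None
```

I handed the job in at about 25 s: all three tiles lie on the white rectangles, within about 1–2 mm by the cameras, and the fingers are holding the dial at the third click (about 1.22 rad measured).

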